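# Put the rolling pin away in its rack

## Task

Put the green-handled rolling pin from its cradle away in the one empty bay of the low wooden rack, lying on the table in line with the bay. First rest it with its front end inside the bay and let go; then take it again by the rear handle and slide it fully home under the roof, so that only the rear handle sticks out. Leave the other two pins and everything else on the table where they are.

Things in the scene. Friction and masses are not known exactly. Their poses are not given: they have to be found in the camera images.
- pin: Rolling pin, green handles, 280 mm long, 0.3 kg: wooden barrel 44 mm dia, 160 mm long, and at each end a handle 22 mm dia, 60 mm long. Origin mid-axis; x along the axis (ends alike): barrel x -80..80 mm, handles 80..140 mm either way. Starts in the cradle, axis 50 mm above the table; on the table its axis is 22 mm up.
- cradle: Dark wooden stand, fixed, 290 x 70 mm, holding the pin along its x. Origin on the table under its middle. End blocks (85..140 mm from the middle either way) enclose the handles between cheeks 66 mm high, 13..33 mm from the axis. Between them only a 10 mm base board: the barrel can be taken from above and lifted straight up.
- rack: Low wooden rack, fixed, 246 deep x 268 wide x 70 mm high: three straight bays side by side under one 12 mm roof, open in front, floored by the table. Origin on the table, mid front edge; x into the bays, y across, z up. Bay centres y = -84, 0, 84 mm; each 68 wide, 58 mm high, walls 16 mm. Two bays hold other pins (their handles stick out); a green tag on the roof edge marks the empty one.
- rack_lip (a point): Top of the roof's front edge, middle, 70 mm above the rack's origin. The inner back wall is 232 mm in from this edge. A pin touching the back wall has its middle 92 mm in from the front edge and its barrel 12 mm inside. A board with pale green tiles, top 17 mm above the roof, is fixed on the roof from 90 mm behind its front edge.
- blue_pin: Another rolling pin of the same size and axes, blue handles, lying home in one bay of the rack (origin about x = 86 mm in the rack's frame). Leave it.
- red_pin: Another rolling pin of the same size and axes, red handles, lying home in one bay of the rack. Leave it.
- jar: Glass jar with a white lid, 72 mm in diameter, 85 mm high; origin under its middle. Leave it.
- tool_pot: White square pot with green, blue and red bands, 85 x 85 mm, 100 mm high, with tools standing up to 230 mm; origin under its middle. Leave it.
- clay: Pink block of clay, 120 x 85 x 60 mm; origin under its middle. Leave it.

How it is judged (in metres and radians):
On the way, in this order (a step that is already met when the one before it is completed fails the run):
1. the pin rests on the table with its front end at least 20 mm inside a bay, let go by the fingers (linear speed of pin below 0.02 m/s and height (world z) of pin between 0.016 and 0.03 m and y of pin in the frame of rack between -0.11 and 0.11 m and contact force between the fingers and pin below 0.1 N and x of pin in the frame of rack above -0.12 m), for 0.2 s.
2. the pin, its front end still in the bay, is held by its rear handle (tool point between 78 and 146 mm from the pin's middle, on the side away from the rack) (contact force between the fingers and pin above 1 N and horizontal distance between the grasp point and pin between 0.078 and 0.146 m and x of the grasp point in the frame of rack below 0.02 m and x of pin in the frame of rack above -0.13 m), for 0.15 s.
At the end, for the whole second after the job is handed in: The green-handled pin lies on the table in a bay of the rack, in line with it (within 0.25 rad), its middle at least 77 mm inside the mouth line (whole barrel under the roof to within 3 mm; the stop is at 92 mm), at rest and released (linear speed of pin below 0.02 m/s and height (world z) of pin between 0.016 and 0.03 m and y of pin in the frame of rack between -0.11 and 0.11 m and contact force between the fingers and pin below 0.1 N and x of pin in the frame of rack above 0.077 m and angle between the x axis of pin and the x axis of rack, either way round below 0.25 rad); the robot touches nothing.
It fails at once if another rolling pin shifted by more than 30 mm (distance of any of blue_pin, red_pin from where it was at the start of the episode above 0.03 m).
It fails at once if the jar, tool pot or clay shifted by more than 30 mm (distance of any of jar, tool_pot, clay from where it was at the start of the episode above 0.03 m).
It also fails if it takes over 54 s, if anything falls off the work surface, if the arm or the gripper's body presses on something with over 40 N, if the wrist force passes 120 N, or if a joint passes its speed limit or range.

## Robot

A 6-joint arm with a two-finger parallel gripper is mounted at the origin on the work surface. World frame = base frame: x ahead of the robot, y to its left, z up, the work surface at z = 0. Lengths are in mm, angles in degrees, forces in N, time in s.
With the tool pointing down it reaches from about 300 to 850 mm from the base axis. Payload 4.2 kg.
Tool frame: the origin (TCP) lies between the finger pads, 19 mm behind the fingertips; this is the grasp point; z points along the fingers, y is the line along which they close (so a half turn about z gives the same grasp; the last joint's range is limited). The gripper opens to 91 mm and grips with 3 to 60 N. Pads are 32 mm wide; open, the fingers measure 118 mm over their backs; the gripper's body (76 mm by 178 mm) begins 60 mm behind the grasp point.
Start: joints at [-1.146, 18.312, 89.639, -0, 72.044, -1.146], TCP at [575.014, 0, 232.776] pointing down, gripper open.
Joint ranges: [-177.97, 177.97], [-48.28, 115.42], [12.27, 149.76], [-77.06, 257.06], [2.81, 150.46], [-146.56, 146.56]. Speed limits (degrees/s): [147.25, 147.25, 180, 180, 180, 180].

## Interface

Orientations are given as [roll, pitch, yaw] about the fixed x, y, z axes, in that order (R = Rz(yaw) Ry(pitch) Rx(roll)).
In Python, from workcell import state, grab_frame, camera_model, workorder gives the robot as it stands.
- The arm moves only by the tool carry_out, never from a script. Its argument "commands" is a list of rows, each a list of 7 numbers: the turn, a rotation vector about the tool's x, y, z in degrees, then the shift along the tool's x, y, z in mm, then the opening, from -1 (shut) to 1 (fully open). In form: [[ax, ay, az, dx, dy, dz, hand], ...]. A call has 1 to 20 rows; each row is the pose to reach, as a shift and turn from the pose commanded when the call began, along the tool's axes at that moment; what a row does not reach only later rows make up. A row lasts 1/10 s, in which the tool goes at most 50 mm and 8.59 degrees, less where a joint would pass 70% of its speed; a pose out of reach is approached as far as the arm can. A call with a gripper value outside its range is refused whole. The fingers move at their own pace and stop on an object; "force" is the grip in N (left out, the last holds). Time passes only in rows, so rows that repeat a pose let the fingers close. It gives the time, the measured TCP pose, the force, the opening and the grip force at its end, in the units of the state.
- state(): the state, without advancing time (a new reading comes with each control period).
- grab_frame(name): name is "scene" or "side" or "wrist"; returns the picture (480x640x3 uint8, red, green, blue); there is no depth.
- camera_model(name): a dict with "fx", "fy", "cx", "cy" (pixels), "dist" ([k1, k2, p1, p2, k3] as OpenCV has them; the pictures are not rectified), "origin" and "rotation" of the camera in the world; the wrist camera has in their place "mount" (4x4, takes a point from camera to tool coordinates, whose origin is the TCP and whose axes are the flange's). Camera axes: x right, y up, looking along -z (the intrinsics and any distortion apply to the point x, -y, -z); pixel columns grow to the right and rows downward; lengths in mm; the calibration is good to about 2 mm. A picture is of the moment at which its call begins: read the wrist's pose just before it. camera_model takes no time and is no camera call.
- workorder.job_done(): hands the job in; it is judged then, once.
The state is a dict: "time_s": time; "qpos": joint angles; "qvel": joint speeds; "effort": joint torques, N m; "ee_pos": TCP position; "ee_rot": TCP orientation; "force": force on the tool from outside, world axes, zero at the start; "torque": the same for the moment, N m; "gripper_width": finger opening in mm; "gripper_force": force on a finger pad.
Only numpy, scipy, OpenCV 4.12 (cv2) and the standard library are available. Lean on these libraries where they do the work, as an engineer would, in place of code of your own. Each camera call takes 0.05 s, during which the arm holds its last target. There are 200 camera calls.

## Working session

There is one attempt and no reset: what is moved stays moved. The work goes in short steps, Python scripts to look and compute and a tool call to move; the robot and the scene stay as the last step left them, time stands still between calls to the robot, and variables do not carry over. Pictures are saved under pics/ and viewed, at most 10 in all, crops included, and the job is handed in when it is done.

Besides the shell and the picture viewer there is one more tool, called after "Request:" by a JSON object that holds its "method" and its "body". carry_out: Moves the arm, as the interface text tells. Its arguments: {"type":"object","properties":{"commands":{"type":"array"},"force":{"type":"number"}},"required":["commands"]}

```bash
mkdir -p pics; ls
cat > h.py <<'E'
import numpy as np, cv2
from workcell import state, grab_frame, camera_model
def ray(m,uv,R=None,o=None):
    K=np.array([[m['fx'],0,m['cx']],[0,m['fy'],m['cy']],[0,0,1.]])
    p=cv2.undistortPoints(np.array(uv,float).reshape(-1,1,2),K,np.array(m['dist'],float)).reshape(-1,2)
    d=np.c_[p[:,0],-p[:,1],-np.ones(len(p))]
    R=np.array(m['rotation']) if R is None else R
    o=np.array(m['origin']) if o is None else o
    return o,d@R.T
def plane(m,uv,z,R=None,o=None):
    o,d=ray(m,uv,R,o); return o+d*((z-o[2])/d[:,2])[:,None]
E
python3 - <<'E'
from h import *
s=state();print(s)
for n in ('scene','side'):
    f=grab_frame(n);cv2.imwrite(f'pics/{n}0.png',f[:,:,::-1]);print(camera_model(n))
print(camera_model('wrist'))
E
```

```text
pics
{'time_s': 0.0, 'qpos': array([-1.14649126e+00,  1.83525612e+01,  8.97057393e+01, -1.14829972e-03,
        7.20429170e+01, -1.14645111e+00]), 'qvel': array([ 0.02944431,  0.0932643 , -0.03058247,  0.01479275,  0.01379251,
        0.06657481]), 'effort': array([-5.01459035e-04, -4.12465632e+01, -2.31973493e+01,  7.28826877e-02,
        4.58198413e-02, -1.41870069e-04]), 'ee_pos': array([ 5.74538950e+02, -1.82579159e-03,  2.31915537e+02]), 'ee_rot': array([-1.79898781e+02, -9.33642863e-04,  9.00003140e+01]), 'force': array([-0.5350306 , -0.01221967, -0.22855163]), 'torque': array([0.01273728, 0.03385627, 0.01088285]), 'gripper_force': 0.0, 'gripper_width': 91.67168930175278}
{'fx': 598.1698975648208, 'fy': 598.1698975648208, 'cx': 324.8542782677972, 'cy': 240.7375490916015, 'dist': array([0.05813202, 0.        , 0.        , 0.        , 0.        ]), 'origin': array([1796.3253175 , -443.81030734,  940.16921328]), 'rotation': array([5.69982783e+01, 9.62592293e-03, 6.80645803e+01])}
{'fx': 487.2681295644549, 'fy': 487.2681295644549, 'cx': 321.5251845023561, 'cy': 241.06026644481898, 'dist': array([0.01168858, 0.        , 0.        , 0.        , 0.        ]), 'origin': array([ 179.40077847, -654.43008266,  726.9441396 ]), 'rotation': array([ 51.13414906,  -0.44623552, -31.76000327])}
{'fx': 360.7458538296931, 'fy': 360.7458538296931, 'cx': 320.26371074074365, 'cy': 243.67880146771242, 'dist': array([-0.04559099,  0.        ,  0.        ,  0.        ,  0.        ]), 'mount': array([[ 6.84777676e-04,  9.69199712e-01,  2.46275150e-01,
         6.91266459e+01],
       [ 9.99999763e-01, -6.79528158e-04, -1.06299881e-04,
         8.30302858e-01],
       [ 6.43250852e-05,  2.46275165e-01, -9.69199948e-01,
        -1.52645238e+02],
       [ 0.00000000e+00,  0.00000000e+00,  0.00000000e+00,
         1.00000000e+00]])}
```

View pics/scene0.png

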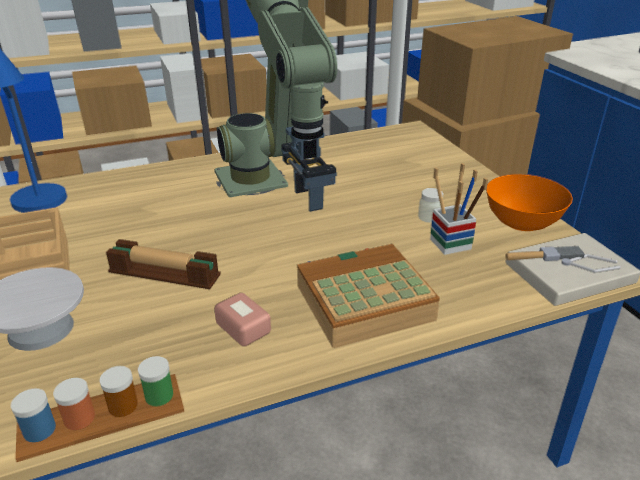

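View pics/side0.png

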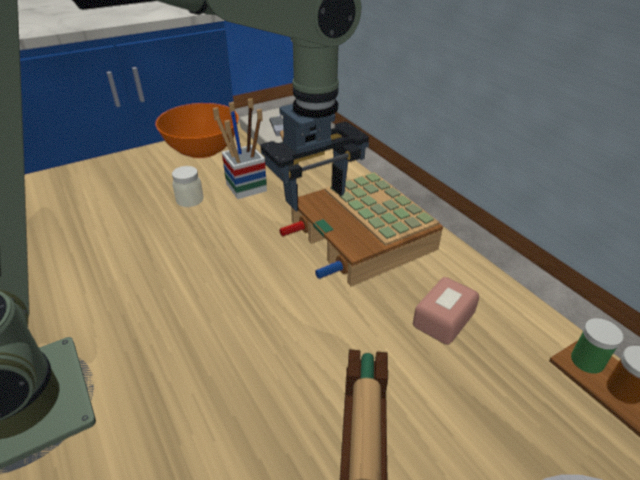

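The empty bay is the middle one: the tag is at (347,256) in scene and (323,227) in side, between the red handle (292,229) and the blue handle (329,269). The cradle is at scene (163,263), and the rack mouth faces the robot.

```bash
sed -i 's/^def ray/from scipy.spatial.transform import Rotation as Rt\ndef ray/; s/R=np.array(m\[.rotation.\]) if R is None else R/R=Rt.from_euler("xyz",m["rotation"],degrees=True).as_matrix() if R is None else R/' h.py
python3 - <<'E'
from h import *
sc=cv2.imread('pics/scene0.png');si=cv2.imread('pics/side0.png')
w=grab_frame('wrist')[:,:,::-1];cv2.imwrite('pics/wrist0.png',w)
r=lambda i,x,y,W,H,s:cv2.resize(i[y:y+H,x:x+W],None,fx=s,fy=s,interpolation=cv2.INTER_CUBIC)
a=r(sc,100,230,133,75,3);b=r(sc,290,235,133,75,3)
c=r(si,275,180,133,125,3);d=cv2.resize(w,(400,300))
out=np.zeros((600,800,3),np.uint8)
for im,x,y in((a,0,0),(b,400,0),(c,0,225),(d,400,225)): 
    im=im[:600-y,:800-x];out[y:y+im.shape[0],x:x+im.shape[1]]=im
cv2.imwrite('pics/comp.png',out)
E
```

```text
(no output)
```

View pics/comp.png

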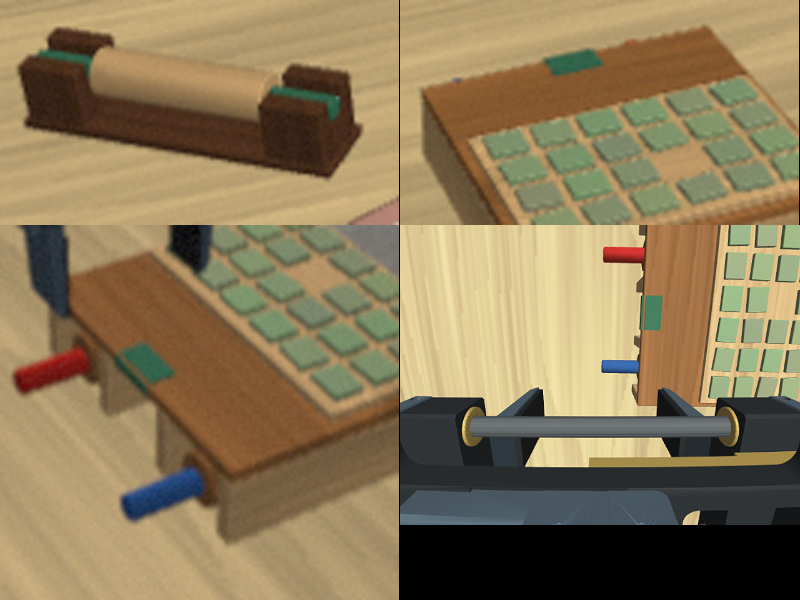

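The composite shows the rack roof's front corners at scene (297.3,265) and (392.7,244) and the tag at about wrist px (403,139). The cradle's handles are visible between the cheeks at scene (121,249) and (202,263).

Run:
```python
from h import *
np.set_printoptions(precision=1,suppress=True)
m=camera_model('scene');s=state()
print('roof corners',plane(m,[(297.3,265),(392.7,244)],70))
P=plane(m,[(121.5,249),(202,263)],61);print('handles',P)
b=plane(m,[(131,248),(188,261)],72);print('barrel top ends~',b)
print('side corners',plane(camera_model('side'),[(353.3,263.3),(297,203)],70),'handle',plane(camera_model('side'),[(368,360)],61))
w=camera_model('wrist');M=np.array(w['mount']);Rw=Rt.from_euler('xyz',s['ee_rot'],degrees=True).as_matrix()
R=Rw@M[:3,:3];o=s['ee_pos']+Rw@M[:3,3]
f=cv2.imread('pics/wrist0.png');h=cv2.cvtColor(f,cv2.COLOR_BGR2HSV)
for n,lo,hi,z in(('tag',(70,120,40),(90,255,160),70),('red',(0,190,60),(6,255,255),22),('blue',(105,170,60),(120,255,255),22)):
    k=cv2.inRange(h,lo,hi);k[265:]=0
    c=max(cv2.findContours(k,0,2)[0],key=cv2.contourArea);q=cv2.minAreaRect(c)
    print(n,cv2.contourArea(c),q,plane(w,[q[0]],z,R,o), plane(w,cv2.boxPoints(q),z,R,o))
# roof front edge: scan rows for brown
print(plane(w,[(381,286),(392,0),(385,230)],70,R,o))
```

```text
roof corners [[631.4 -49.5  70. ]
 [635.2 217.2  70. ]]
handles [[ 377.9 -448.3   61. ]
 [ 520.2 -267.3   61. ]]
barrel top ends~ [[ 400.  -425.1   72. ]
 [ 514.2 -300.2   72. ]]
side corners [[630.2 -58.8  70. ]
 [638.9 188.8  70. ]] handle [[ 518.4 -264.3   61. ]]
tag 69.5 ((386.1063537597656, 139.97927856445312), (2.417706251144409, 54.083038330078125), 3.012787342071533) [[630.7  79.4  70. ]] [[629.4  57.1  70. ]
 [630.  101.2  70. ]
 [632.  101.1  70. ]
 [631.5  57.   70. ]]
red 1448.5 ((358.28900146484375, 47.49530792236328), (65.07282257080078, 24.39397621154785), 1.2730300426483154) [[610.2 163.9  22. ]] [[579.9 153.9  22. ]
 [580.4 174.8  22. ]
 [640.2 173.9  22. ]
 [640.5 152.9  22. ]]
blue 1062.0 ((351.5, 226.5), (19.0, 57.0), 90.0) [[607.2  -4.8  22. ]] [[578.    5.   22. ]
 [636.1   5.1  22. ]
 [636.9 -14.8  22. ]
 [578.  -14.8  22. ]]
[[631.8 -51.3  70. ]
 [631.4 186.4  70. ]
 [633.1   1.8  70. ]]
```

Request:
{"method": "carry_out", "body": {"commands": [[0,0,40,-435,-189,0,1],[0,0,40,-435,-189,0,1],[0,0,40,-435,-189,0,1],[0,0,40,-435,-189,0,1],[0,0,40,-435,-189,0,1],[0,0,40,-435,-189,0,1],[0,0,40,-435,-189,0,1],[0,0,40,-435,-189,0,1],[0,0,40,-435,-189,0,1],[0,0,40,-435,-189,0,1],[0,0,40,-435,-189,0,1],[0,0,40,-435,-189,0,1],[0,0,40,-435,-189,0,1],[0,0,40,-435,-189,0,1],[0,0,40,-435,-189,0,1],[0,0,40,-435,-189,0,1]]}}

```text
time_s: 1.75
ee_pos: [386.5, -434.3, 232.9]
ee_rot: [180.0, -0.0, 50.1]
force: [-0.5, 0.3, -0.1]
gripper_width: 91.2
gripper_force: 0.0
```

Run:
```python
from h import *
import json
s=state();print(s['ee_pos'],s['ee_rot'],s['qpos'])
f=grab_frame('wrist');cv2.imwrite('pics/wrist1.png',f[:,:,::-1])
json.dump([list(s['ee_pos']),list(s['ee_rot'])],open('w1.json','w'))
```

```text
[ 386.47388886 -434.32726557  232.92364692] [ 1.79983759e+02 -3.60897941e-03  5.00708312e+01] [-4.94734370e+01  1.88765039e+01  8.87789998e+01  6.56161604e-03
  7.23290782e+01 -9.54625863e+00]
```

View pics/wrist1.png

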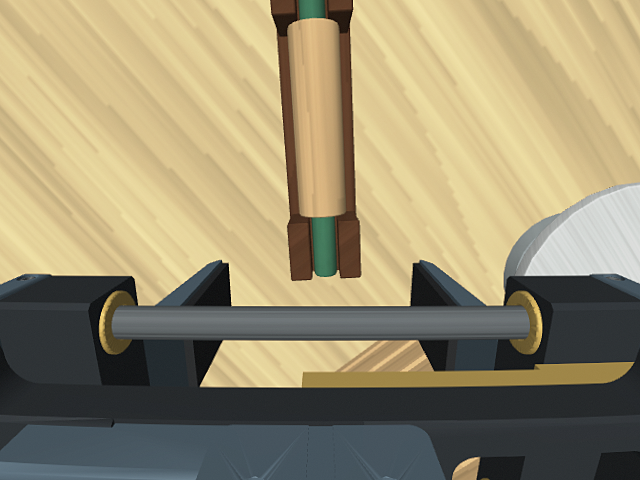

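The pin is clear: barrel from (314,20) to (323,215), near green handle ending around (325,275).

Run:
```python
from h import *
import json
np.set_printoptions(precision=1,suppress=True)
p,r=json.load(open('w1.json'))
w=camera_model('wrist');M=np.array(w['mount']);Rw=Rt.from_euler('xyz',r,degrees=True).as_matrix()
R=Rw@M[:3,:3];o=np.array(p)+Rw@M[:3,3]
h=cv2.cvtColor(cv2.imread('pics/wrist1.png'),cv2.COLOR_BGR2HSV)
g=cv2.inRange(h,(65,80,30),(95,255,200));g[285:]=0
for c in cv2.findContours(g,0,2)[0]:
    if cv2.contourArea(c)>100:print('green',cv2.boundingRect(c))
# barrel edges: bright run in row through col 320
A=[]
for v in range(35,205,10):
    row=h[v,:,2].astype(int);u=318
    # dark cradle baseboard either side
    l=u; 
    while row[l]>125:l-=1
    q=u
    while row[q]>125:q+=1
    a=plane(w,[(l+.5,v),(q-.5,v)],50,R,o);A.append(np.r_[v,l,q,a[:,:2].mean(0),np.linalg.norm(a[0]-a[1])])
A=np.array(A);print(A[::4])
k=np.abs(A[:,5]-np.median(A[:,5]))<4
vx,vy,x0,y0=cv2.fitLine(A[k,3:5].astype(np.float32),cv2.DIST_HUBER,0,.01,.01).ravel();print('yaw',np.degrees(np.arctan2(vy,vx)),x0,y0)
e=plane(w,[(314,19.5),(323.5,216)],58,R,o);print(e,e.mean(0),np.linalg.norm(e[0]-e[1]))
```

```text
green (312, 217, 24, 60)
green (299, 0, 26, 19)
[[  35.   287.   338.   489.2 -302.3   42.4]
 [  75.   289.   340.   469.8 -327.9   43.3]
 [ 115.   292.   341.   449.8 -354.5   42.5]
 [ 155.   295.   342.   429.  -382.2   41.7]
 [ 195.   297.   344.   407.1 -411.1   42.7]]
yaw 52.982506 441.17755 -366.02847
[[ 496.3 -296.    58. ]
 [ 397.4 -427.    58. ]] [ 446.9 -361.5   58. ] 164.11146142591434
```

Request:
{"method": "carry_out", "body": {"commands": [[0,0,-3,96,-2,0,1],[0,0,-3,96,-2,0,1],[0,0,-3,96,-2,0,1],[0,0,-3,96,-2,40,1],[0,0,-3,96,-2,80,1],[0,0,-3,96,-2,110,1],[0,0,-3,96,-2,130,1],[0,0,-3,96,-2,150,1],[0,0,-3,96,-2,165,1],[0,0,-3,96,-2,180,1],[0,0,-3,96,-2,180,1],[0,0,-3,96,-2,180,-0.2],[0,0,-3,96,-2,180,-0.6],[0,0,-3,96,-2,180,-1],[0,0,-3,96,-2,180,-1],[0,0,-3,96,-2,180,-1],[0,0,-3,96,-2,180,-1],[0,0,-3,96,-2,180,-1]], "force": 25}}

```text
time_s: 3.6
ee_pos: [446.2, -360.1, 52.9]
ee_rot: [180.0, -0.0, 53.0]
force: [0.2, 0.3, 1.6]
gripper_width: 43.6
gripper_force: 25.0
```

Request:
{"method": "carry_out", "body": {"commands": [[0,0,0,0,0,-15,-1],[0,0,0,0,0,-45,-1],[0,0,0,0,0,-80,-1],[0,0,0,0,0,-110,-1],[0,0,4,32,-18,-110,-1],[0,0,9,64,-37,-110,-1],[0,0,13,96,-56,-110,-1],[0,0,18,128,-74,-110,-1],[0,0,22,160,-92,-110,-1],[0,0,26,192,-111,-110,-1],[0,0,31,225,-130,-110,-1],[0,0,35,257,-148,-110,-1],[0,0,40,289,-167,-110,-1],[0,0,44,321,-185,-110,-1],[0,0,49,353,-204,-110,-1],[0,0,53,385,-222,-110,-1],[0,0,53,385,-222,-110,-1],[0,0,53,385,-222,-110,-1],[0,0,53,385,-222,-110,-1]]}}

```text
time_s: 5.5
ee_pos: [500.1, 80.1, 162.4]
ee_rot: [180.0, 0.1, -0.0]
force: [-0.1, -0.7, -2.7]
gripper_width: 43.4
gripper_force: 25.0
```

Run:
```python
from h import *
s=state();print(s['ee_pos'],s['ee_rot'],s['qpos'],s['gripper_width'])
a=grab_frame('side');b=grab_frame('wrist');cv2.imwrite('pics/w2.png',b[:,:,::-1])
cv2.imwrite('pics/c2.png',cv2.resize(np.hstack([a,b]),(800,300))[:,:,::-1])
```

```text
[500.07507333  80.10287108 162.36735123] [ 1.79963089e+02  6.48739249e-02 -1.93204674e-03] [ 7.81665657e+00  1.55594020e+01  1.04581976e+02 -3.20571721e-02
  5.99279176e+01  9.78346480e+01] 43.449571451998395
```

View pics/c2.png

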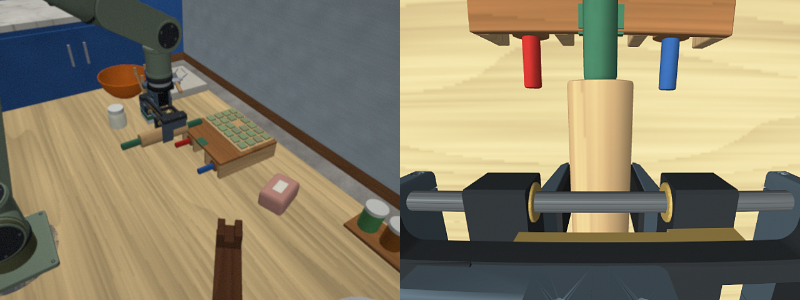

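The pin is held level and in line with the middle bay. In the wrist half, the green front handle is at about (320,60) between red (212,100) and blue (428,100), with the roof's front edge spanning columns 112 to 534.

Run:
```python
from h import *
np.set_printoptions(precision=1,suppress=True)
w=camera_model('wrist');M=np.array(w['mount']);Rw=Rt.from_euler('xyz',[179.96,.06,0],degrees=True).as_matrix()
R=Rw@M[:3,:3];o=np.array([500.1,80.1,162.4])+Rw@M[:3,3]
f=cv2.imread('pics/w2.png');h=cv2.cvtColor(f,cv2.COLOR_BGR2HSV)
for n,lo,hi in(('red',(0,190,60),(6,255,255)),('blue',(105,170,60),(120,255,255))):
    k=cv2.inRange(h,lo,hi);k[160:]=0
    c=max(cv2.findContours(k,0,2)[0],key=cv2.contourArea);q=cv2.minAreaRect(c);print(n,q)
    b=q[0];print(plane(w,[b],27,R,o))
    x,y,W,H=cv2.boundingRect(c)
    for v in (y+12,y+H-12):
        u=np.where(k[v]>0)[0];print(v,u[0],u[-1],plane(w,[((u[0]+u[-1])/2,v)],25,R,o))
# roof ends / front edge
for v in (20,40):
    row=h[v];t=(row[:,1]>110)&(row[:,0]<18);u=np.where(t)[0];print(v,u[0],u[-1],plane(w,[(u[0],v),(u[-1],v)],70,R,o)[:,:2].ravel())
for u in (130,160,180,250,380,470,520):
    print(u,[(v,h[v,u].tolist()) for v in range(46,78,4)])
g=cv2.inRange(h,(65,80,30),(95,255,200));
for v in (10,90,100,115):
    u=np.where(g[v])[0]; u=u[(u>285)&(u<360)];print('pin',v,u[0],u[-1],plane(w,[((u[0]+u[-1])/2,v)],159,R,o))
```

```text
red ((211.1346435546875, 98.1065902709961), (85.00419616699219, 28.211122512817383), 86.72950744628906)
[[610.1 162.4  27. ]]
68 196 222 [[631.8 163.3  25. ]]
129 199 225 [[587.7 163.8  25. ]]
blue ((430.0692138671875, 101.45805358886719), (27.56311798095703, 83.1220932006836), 4.3160271644592285)
[[607.8  -3.1  27. ]]
72 419 445 [[629.1  -3.8  25. ]]
132 415 440 [[585.6  -3.1  25. ]]
20 109 534 [651.6 212.  652.  -53.5]
40 110 532 [640.  212.6 640.3 -53.5]
130 [(46, [14, 145, 190]), (50, [14, 141, 119]), (54, [14, 135, 87]), (58, [17, 110, 86]), (62, [23, 78, 235]), (66, [24, 76, 237]), (70, [23, 79, 235]), (74, [23, 80, 233])]
160 [(46, [14, 145, 190]), (50, [14, 146, 105]), (54, [15, 120, 83]), (58, [18, 103, 102]), (62, [19, 103, 102]), (66, [19, 104, 101]), (70, [18, 100, 102]), (74, [24, 79, 246])]
180 [(46, [14, 145, 193]), (50, [14, 144, 103]), (54, [13, 151, 88]), (58, [19, 92, 228]), (62, [24, 76, 237]), (66, [24, 77, 237]), (70, [23, 79, 235]), (74, [23, 80, 234])]
250 [(46, [14, 144, 193]), (50, [14, 144, 101]), (54, [17, 113, 126]), (58, [17, 107, 98]), (62, [24, 76, 244]), (66, [23, 81, 229]), (70, [22, 86, 222]), (74, [22, 86, 223])]
380 [(46, [14, 147, 179]), (50, [14, 145, 149]), (54, [15, 150, 75]), (58, [19, 102, 85]), (62, [18, 100, 99]), (66, [18, 101, 98]), (70, [18, 100, 97]), (74, [14, 109, 70])]
470 [(46, [14, 146, 185]), (50, [14, 146, 180]), (54, [14, 148, 119]), (58, [14, 166, 57]), (62, [17, 103, 190]), (66, [18, 103, 190]), (70, [18, 103, 188]), (74, [17, 103, 159])]
520 [(46, [14, 147, 199]), (50, [14, 144, 177]), (54, [15, 144, 161]), (58, [15, 140, 71]), (62, [21, 86, 231]), (66, [23, 78, 234]), (70, [23, 77, 239]), (74, [24, 75, 241])]
pin 10 286 358 [[624.2  79.6 159. ]]
pin 90 294 346 [[594.6  80.4 159. ]]
pin 100 294 346 [[590.7  80.4 159. ]]
pin 115 294 346 [[584.9  80.4 159. ]]
```

Request:
{"method": "carry_out", "body": {"commands": [[0,0,0.8,-15,0,0,-1],[0,0,0.8,-30,0,0,-1],[0,0,0.8,-30,0,35,-1],[0,0,0.8,-30,0,70,-1],[0,0,0.8,-30,0,100,-1],[0,0,0.8,-30,0,120,-1],[0,0,0.8,-30,0,132,-1],[0,0,0.8,-30,0,135,-1],[0,0,0.8,-10,0,135,-1],[0,0,0.8,10,0,135,-1],[0,0,0.8,28,0,135,-1],[0,0,0.8,40,0,135,-1],[0,0,0.8,42,0,136,-1],[0,0,0.8,42,0,137,-1],[0,0,0.8,42,0,138,-1],[0,0,0.8,42,0,138,-1],[0,0,0.8,42,0,138,-1]]}}

```text
time_s: 7.3
ee_pos: [541.6, 80.8, 24.9]
ee_rot: [180.0, 0.1, -0.8]
force: [-1.6, -1.2, -0.2]
gripper_width: 43.6
gripper_force: 25.0
```

Request:
{"method": "carry_out", "body": {"commands": [[0,0,0,0,0,0,0.1],[0,0,0,0,0,0,0.3],[0,0,0,0,0,0,0.5],[0,0,0,0,0,0,0.5],[0,0,0,0,0,0,0.5],[0,0,0,0,0,0,0.5],[0,0,0,0,0,0,0.5],[0,0,0,0,0,-30,0.5],[0,0,0,0,0,-70,0.5],[0,0,0,-20,0,-110,0.5],[0,0,0,-60,0,-130,0.5],[0,0,0,-110,0,-130,0.5],[0,0,0,-160,0,-130,0.5],[0,0,0,-190,0,-130,0.5],[0,0,0,-190,0,-130,0.5],[0,0,0,-190,0,-130,0.5]]}}

```text
time_s: 8.9
ee_pos: [352.9, 83.7, 155.3]
ee_rot: [-180.0, -0.1, -0.8]
force: [-0.6, 0.1, 0.4]
gripper_width: 68.5
gripper_force: 0.0
```

Run:
```python
from h import *
np.set_printoptions(precision=1,suppress=True)
s=state();print(s['ee_pos'],s['ee_rot'],s['gripper_width'])
w=camera_model('wrist');M=np.array(w['mount']);Rw=Rt.from_euler('xyz',s['ee_rot'],degrees=True).as_matrix()
R=Rw@M[:3,:3];o=s['ee_pos']+Rw@M[:3,3]
b=grab_frame('wrist');a=grab_frame('side')
cv2.imwrite('pics/c3.png',cv2.resize(np.hstack([a,b]),(800,300))[:,:,::-1])
h=cv2.cvtColor(b,cv2.COLOR_RGB2HSV)
g=cv2.inRange(h,(65,80,30),(95,255,200))
for c in cv2.findContours(g,0,2)[0]:
    if cv2.contourArea(c)>150:
        q=cv2.minAreaRect(c);print(q,plane(w,cv2.boxPoints(q),26,R,o),plane(w,[q[0]],26,R,o))
```

```text
[352.9  83.7 155.3] [-180.    -0.1   -0.8] 68.53587271549267
((320.5, 140.5), (81.0, 27.0), 90.0) [[460.9  92.1  26. ]
 [460.6  72.2  26. ]
 [401.3  72.5  26. ]
 [401.6  93.4  26. ]] [[431.8  82.5  26. ]]
```

View pics/c3.png

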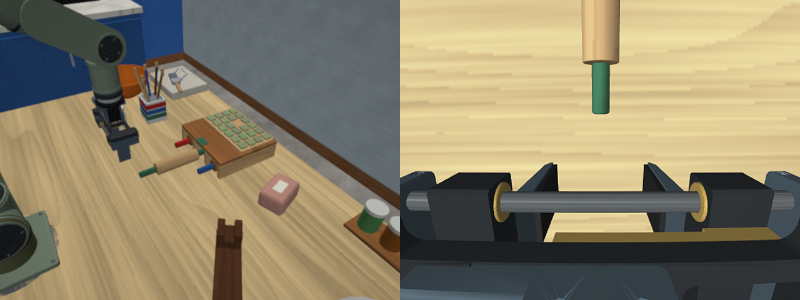

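The pin lies in line with the bay, with its rear handle at x 401–461 and y 82.5. Next I grasp that handle.

Request:
{"method": "carry_out", "body": {"commands": [[0,0,0,40,0,0,0.5],[0,0,0,79,0,20,0.4],[0,0,0,79,0,60,0.3],[0,0,0,79,0,95,0.2],[0,0,0,79,0,118,0.2],[0,0,0,79,0,131,0.2],[0,0,0,79,0,131,0.2],[0,0,0,79,0,131,-0.2],[0,0,0,79,0,131,-0.5],[0,0,0,79,0,131,-0.8],[0,0,0,79,0,131,-1],[0,0,0,79,0,131,-1],[0,0,0,79,0,131,-1],[0,0,0,79,0,131,-1],[0,0,0,79,0,131,-1],[0,0,0,79,0,131,-1]], "force": 20}}

```text
time_s: 10.6
ee_pos: [432.0, 82.5, 24.2]
ee_rot: [-180.0, -0.1, -0.8]
force: [-0.5, -0.1, 6.1]
gripper_width: 21.6
gripper_force: 20.0
```

Request:
{"method": "carry_out", "body": {"commands": [[0,0,0,8,0,0,-1],[0,0,0,20,0,0,-1],[0,0,0,35,0,0,-1],[0,0,0,50,0,0,-1],[0,0,0,65,0,0,-1],[0,0,0,80,0,0,-1],[0,0,0,95,0,0,-1],[0,0,0,110,0,0,-1],[0,0,0,125,0,0,-1],[0,0,0,140,0,0,-1],[0,0,0,152,0,0,-1],[0,0,0,162,0,0,-1],[0,0,0,170,0,0,-1],[0,0,0,174,0,0,-1],[0,0,0,177,0,0,-1],[0,0,0,177,0,0,-1],[0,0,0,177,0,0,-1]]}}

```text
time_s: 12.3
ee_pos: [607.4, 80.0, 24.1]
ee_rot: [180.0, 0.2, -0.8]
force: [-3.5, 0.2, 5.6]
gripper_width: 21.6
gripper_force: 20.0
```

Run:
```python
from h import *
s=state();print(s['ee_pos'],s['force'],s['gripper_width'])
b=grab_frame('wrist');a=grab_frame('side')
a=a[130:310,120:360]
cv2.imwrite('pics/c4.png',np.hstack([cv2.resize(a,(400,300)),cv2.resize(b,(400,300))])[:,:,::-1])
```

```text
[607.36094033  79.96630986  24.05540369] [-3.45118639  0.18554861  5.55138276] 21.61582737213765
```

View pics/c4.png

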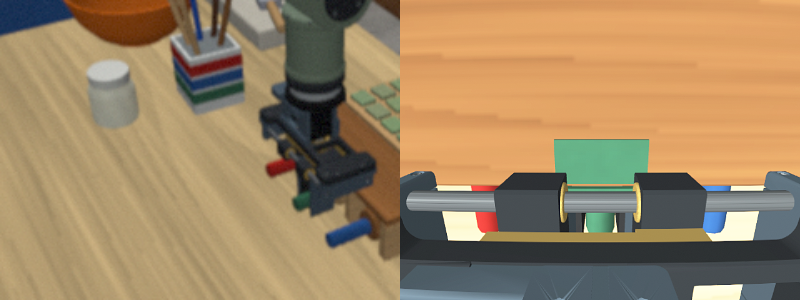

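The pin is in, held by the handle. Its rear end sits level with, or a bit behind, the neighbouring handles. I nudge it a few mm more while watching the force.

Request:
{"method": "carry_out", "body": {"commands": [[0,0,0,2,0,0,-1],[0,0,0,4,0,0,-1],[0,0,0,4,0,0,-1],[0,0,0,4,0,0,-1]]}}

```text
time_s: 12.8
ee_pos: [611.0, 79.9, 24.1]
ee_rot: [180.0, 0.2, -0.8]
force: [-4.1, -0.0, 7.1]
gripper_width: 21.6
gripper_force: 20.0
```

Request:
{"method": "carry_out", "body": {"commands": [[0,0,0,0,0,0,-0.3],[0,0,0,0,0,0,-0.1],[0,0,0,0,0,0,0],[0,0,0,0,0,0,0],[0,0,0,0,0,0,0],[0,0,0,0,0,0,0],[0,0,0,-20,0,0,0],[0,0,0,-50,0,0,0],[0,0,0,-80,0,0,0],[0,0,0,-80,0,-30,0],[0,0,0,-80,0,-80,0],[0,0,0,-110,0,-130,0],[0,0,0,-130,0,-170,0],[0,0,0,-130,0,-170,0],[0,0,0,-130,0,-170,0],[0,0,0,-130,0,-170,0]]}}

```text
time_s: 14.4
ee_pos: [482.3, 81.6, 192.7]
ee_rot: [180.0, 0.1, -0.8]
force: [0.2, -0.0, -0.3]
gripper_width: 45.4
gripper_force: 0.0
```

Run:
```python
from h import *
np.set_printoptions(precision=1,suppress=True)
s=state();print(s['ee_pos'],s['force'],s['gripper_width'])
w=camera_model('wrist');M=np.array(w['mount']);Rw=Rt.from_euler('xyz',s['ee_rot'],degrees=True).as_matrix()
R=Rw@M[:3,:3];o=s['ee_pos']+Rw@M[:3,3]
b=grab_frame('wrist');cv2.imwrite('pics/c5.png',b[:,:,::-1])
h=cv2.cvtColor(b,cv2.COLOR_RGB2HSV)
for n,lo,hi in(('green',(65,80,30),(95,255,200)),('red',(0,190,60),(6,255,255)),('blue',(105,170,60),(120,255,255))):
  for c in cv2.findContours(cv2.inRange(h,lo,hi),0,2)[0]:
    if cv2.contourArea(c)>200:
        q=cv2.boundingRect(c);x,y,W,H=q;print(n,q,plane(w,[(x+W/2,y),(x+W/2,y+H)],22,R,o)[:,:2].ravel())
```

```text
[482.3  81.6 192.7] [ 0.2 -0.  -0.3] 45.36636126848799
green (289, 35, 65, 85) [645.7  78.3 578.9  79.2]
green (289, 0, 65, 30) [671.9  78.  649.5  78.3]
red (206, 44, 29, 78) [640.5 161.6 578.7 165.9]
blue (407, 44, 29, 77) [638.4  -3.9 577.3  -6.6]
```

View pics/c5.png

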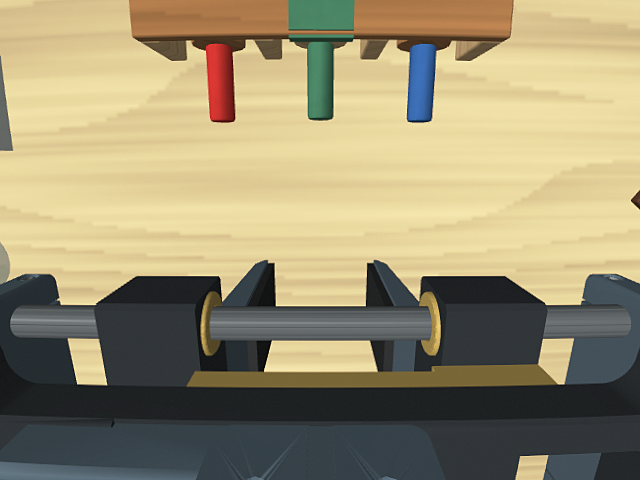

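The green handle's end (320,120) is level with red (221,122) and blue (419,121). Blue is at about 86 mm in, so the pin is home and released.

```bash
python3 -c "
from workcell import workorder
print(workorder.job_done())"
```

```text
the job is handed in; nothing more can be done
None
```

The green-handled pin is home in the middle bay, about 86 mm in (at least 77 mm was needed), released with the arm clear; I handed the job in at about 14.5 s, and no verdict was shown.

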